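# Free a jammed doming die from its holder

### The job

Take the mallet by its handle and drive the yellow release pin on the blue die holder fully down, then set the mallet back on the bench, clear of the holder. Grip the top of the aluminium die block and rock it side to side, towards one red jaw and then the other, until both jaws have given way and it comes free; draw it up and finish while holding it upright and still, straight above the holder, its foot just clear of the holder's top by a finger's breadth or two (about 1 to 5 cm). Touch the pin only with the mallet, do not hit the die or pry at the jaws or the brass tongue, and leave the other things where they are.

Things in the scene. Friction and masses are not known exactly. Their poses are not given: they have to be found in the camera images.
- holder: blue steel die holder, bolted down. Origin on the bench, under the pocket's centre. Dark base plate x -41 to 65, y -70 to 115 mm; the die stands on its top, z 10 mm, its foot in a pocket 8 mm deep with 1 mm play. Blue cheeks: |x| < 20, |y| 24 to 58, top z 75 mm. Pin tower: 40 x 36 mm, 62 mm high, at x 0, y 90 mm. The die is rocked along the holder's y.
- holder_mouth (a point): point on the holder's axis, level with the tops of its cheeks: 75 mm above the bench, over the centre of the pocket. Axes as the holder's.
- pin_top (a point): centre of the top of the release pin's round yellow cap (24 mm across). The pin stands on the tower, top 84 mm above the bench when up, 74 mm when driven home; this point moves with the pin.
- pin (a joint): travel of the release pin: 0 up, 0.010 m driven fully home. About 8 N of stiff friction and a light spring (1 N at the bottom); it stays where it is driven. It draws the brass locking tongue off the die's toe (1.2 mm per mm of pin).
- tongue (a joint): travel of the brass locking tongue, 0 over the toe, 0.012 m drawn back along +x when the pin is home. It follows the pin and cannot be pushed by itself.
- tongue_tip (a point): tip of the brass locking tongue at the holder's +x side, 14 mm wide, 7 mm thick, that lies 2 mm above the die's toe. As found at x 20, y 0, z 23.5 mm of the holder; it draws back 12 mm along +x when the pin is home and is then clear of the toe.
- jaw_left (a joint): outward travel of the red jaw on the holder's +y side: 0 as found, 0.006 m at its stop. Stiff: about 9 N moves it, and it stays where it is pushed.
- jaw_right (a joint): the same for the red jaw on the -y side (travel towards -y).
- jaw_left_face (a point): red jaw on the +y side, 30 mm wide along x, 8 mm thick, centred 66 mm above the bench. Its inner face is 8.5 mm from the holder's centre plane as found. This point: middle of its inner face.
- jaw_right_face (a point): the same on the -y side.
- die: aluminium doming-die block, upright, 36 mm (x) by 24 mm (y), 110 mm high, 0.2 to 0.35 kg, dark dish on top. Origin: centre of its underside; axes along the holder's at the start. At the foot a toe 16 mm wide, 8 mm high reaches to x 28 mm, under the brass tongue. Its top 45 mm stand above the cheeks.
- die_groove (a point): centre of the die, 56 mm above its underside. Here a groove 4 mm deep, 16 mm high runs along both y faces; the jaws sit in it, 0.5 mm off its bottom, 4 mm play up and down: a straight pull stops after 4 mm. Rocking over the edges of the foot by 0.12 rad each way pushes the jaws to their stops; both together must give over 7 mm for the die to pass.
- die_grip (a point): where to grip the die: on its axis 94 mm above its underside, across its 36 mm (x) width, pads on its x faces. Rocking 0.12 rad moves this point about 11 mm along y.
- mallet: small mallet standing on one face of its orange round head (34 mm across, 54 mm high, steel band). Origin: centre of the lower face. Wooden handle, level, along the mallet's -x out to x -127 mm, 14 mm wide (y), 18 mm high, its centre 34 mm above the lower face. Mass about 0.24 kg, centre of mass about 7 mm from the head's axis towards the handle.
- green_tin: green jar, 56 mm across and 50 mm high, stands on the bench; bystander. Origin: centre of its underside.
- tape: yellow roll of tape lying flat, 90 mm across, 45 mm high; bystander. Origin: centre of its underside.
- pill_jar: white jar with orange label and blue cap, 48 mm across, 85 mm high; bystander. Origin: centre of its underside.
- dapping_punch: small steel dapping punch standing on its foot, 32 mm across, 67 mm high; bystander. Origin: centre of its underside.
- pot: white ceramic cup, 70 mm across, 60 mm high; bystander. Origin: centre of its underside.
- screwdriver: screwdriver lying on the bench; bystander. Origin: on its underside about mid-length.
Mind the look-alikes: they are no part of the job. What is shaped like the mallet but green or turquoise is not meant.

How it is judged:
On the way, in this order (a step that is already met when the one before it is completed fails the run):
1. the release pin is driven home under the mallet (value of joint pin above 0.0085 m and contact force between mallet and pin above 0.5 N), for 0.03 s.
2. gripped by the fingers and still in its holder, the die has been rocked both ways: each jaw has given way (value of joint each of jaw_left, jaw_right above 0.0008 m and contact force between the fingers and die above 1 N and z of die in the frame of holder below 0.035 m), for 0.05 s.
At the end, for the whole second after the job is handed in: The die is held, upright within 0.2 rad, still, its underside 8 to 60 mm above the cheek tops, within 35 mm of the holder's axis, touching neither holder nor mallet; pin down at least 8.5 mm; mallet let go, at rest on the bench (origin under 30 mm high), off the holder (z of die in the frame of holder_mouth between 0.008 and 0.06 m and horizontal distance between die and holder_mouth below 0.035 m and angle between die's own z axis and vertical below 0.2 rad and linear speed of each of die, mallet below 0.02 m/s and contact force between the fingers and die above 1 N and contact force between each of die, mallet and holder below 0.1 N and contact force between each of die, the fingers and mallet below 0.1 N and value of joint pin above 0.0085 m and height (world z) of mallet below 0.03 m); the arm keeps its last pose, push and grip.
It fails at once if the gripper or arm touches the release pin (over 1 N): only the mallet drives it (contact force between any of the fingers, the arm and pin above 1 N).
It fails at once if the gripper, arm or mallet pushes a jaw or the locking tongue directly (over 2 N) (contact force between any of the fingers, the arm, mallet and jaw_left above 2 N or contact force between any of the fingers, the arm, mallet and jaw_right above 2 N or contact force between any of the fingers, the arm, mallet and tongue above 2 N).
It fails at once if the mallet strikes the die (over 2 N) (contact force between mallet and die above 2 N).
It fails at once if a bystander is moved more than 30 mm (distance of any of green_tin, tape, pill_jar, dapping_punch, pot, screwdriver from where it was at the start of the episode above 0.03 m).
It also fails if it takes over 62 s, if anything falls off the work surface, if the arm or the gripper's body presses on something with over 40 N, if the wrist force passes 120 N, or if a joint passes its speed limit or range.

### The arm

A 7-joint arm with a two-finger parallel gripper is mounted at the origin on the work surface. World frame = base frame: x ahead of the robot, y to its left, z up, the work surface at z = 0. Lengths are in m, angles in rad, forces in N, time in s.
With the tool pointing down it reaches from about 0.425 to 0.95 m from the base axis. Payload 4.7 kg.
Tool frame: the origin (TCP) lies at the very end of the fingers, on their centre line; the grasp point (between the pads) lies 19 mm behind it; z points along the fingers, y is the line along which they close (so a half turn about z gives the same grasp; the last joint's range is limited). The gripper opens to 87 mm and grips with 3 to 60 N. Pads are 19 mm wide; open, the fingers measure 117 mm over their backs; the gripper's body (75 mm by 190 mm) begins 51 mm behind the grasp point.
Start: joints at [-1.218, 0.469, -0.049, 1.532, 0.024, 1.141, -0.082], TCP at [0.251, 0.626, 0.223] pointing down, gripper open.
Joint ranges: [-2.59, 2.59], [-0.33, 1.99], [-1.39, 1.29], [0.1, 2.45], [-1.04, 4.18], [0.21, 1.99], [-2.66, 2.66]. Speed limits (rad/s): [2.57, 2.57, 3.14, 3.14, 3.14, 3.14, 3.14].

### API

Orientations are given as a unit quaternion [x, y, z, w].
In Python, from workcell import bot, eyes gives the robot as it stands. The module is installed in compiled form; this text tells all that it offers.
- The arm moves only by the shell command python3 -m handwheel 'ROWS' [FORCE]. ROWS is JSON, a list of rows, each a list of 5 numbers: the opening, from 0 (shut) to 1 (fully open), then the shift along the world's x, y, z scaled (see below), then the turn about the world's z scaled (see below). In form: [[claw, dx, dy, dz, yaw], ...]. A call has 1 to 20 rows; each row is the pose to reach, as a shift and turn from the pose commanded when the call began, turning the shorter way round; what a row does not reach only later rows make up. The controller multiplies each number of a shift by 0.4 m and each number of a turn by pi rad. A row lasts 1/8 s, in which the tool goes at most 62.5 mm and 10.7 degrees, less where a joint would pass 70% of its speed; a pose out of reach is approached as far as the arm can. A call with a number of a shift or a turn outside -1 to 1 is refused whole. A call with a gripper value outside its range is refused whole. The fingers move at their own pace and stop on an object; FORCE is the grip in N (left out, the last holds). Time passes only in rows, so rows that repeat a pose let the fingers close. It gives the time, the measured TCP pose, the force, the opening and the grip force at its end, in the units of the state.
- bot.sense(): the state, without advancing time (a new reading comes with each control period).
- eyes.camera(name): name is "side" or "top"; returns a dict with "color" (400x640x3 uint8, red, green, blue), "depth" (400x640 float32, m along the optical axis (not along the pixel's ray), 0 where there is no reading), "camera_matrix" (3x3 intrinsics, pixels), "position" and "orientation" of the camera in the world. Camera axes: x right, y down, z forward; pixel columns grow to the right and rows downward; lengths in m; the calibration is good to about 2 mm. A picture is of the moment at which its call begins.
- bot.sign_off(): hands the job in; it is judged then, once.
The state is a dict: "time": time; "joints": joint angles; "joint_velocities": joint speeds; "tau": joint torques, N m; "eef_pos": TCP position; "tcp_rot": TCP orientation; "contact_force": force on the tool from outside, world axes, zero at the start; "ft_torque": the same for the moment, N m; "grip_width": finger opening in m; "finger_force": force on a finger pad.
Only numpy, scipy, OpenCV 4.12 (cv2) and the standard library are available. Lean on these libraries where they do the work, as an engineer would, in place of code of your own. Each camera call takes 0.05 s, during which the arm holds its last target. There are 200 camera calls.

## Working session

There is one attempt and no reset: what is moved stays moved. The work goes in short steps, Python scripts to look and compute and a shell command to move; the robot and the scene stay as the last step left them, time stands still between calls to the robot, and variables do not carry over. Pictures are saved under pics/ and viewed, at most 10 in all, crops included, and the job is handed in when it is done.

```bash
mkdir -p pics
cat > h.py <<'E'
import numpy as np,cv2
from scipy.spatial.transform import Rotation as R
from workcell import bot,eyes
def cam(n):
    c=eyes.camera(n); return c
def pts(c):
    K=np.array(c['camera_matrix']);d=c['depth'];v,u=np.mgrid[:d.shape[0],:d.shape[1]]
    p=np.stack([(u-K[0,2])/K[0,0]*d,(v-K[1,2])/K[1,1]*d,d],-1)
    return p@R.from_quat(c['orientation']).as_matrix().T+np.array(c['position'])
def save(c,n): cv2.imwrite('pics/'+n,c['color'][:,:,::-1])
E
python3 - <<'E'
from h import *
for n in ('top','side'):
    c=cam(n);save(c,n+'0.png');print(n,c['position'],c['orientation'],c['camera_matrix'])
s=bot.sense();print(s['eef_pos'],s['tcp_rot'],s['contact_force'],s['grip_width'],s['time'])
E
```

```text
top [0.32824487 0.02179967 1.33254539] [ 0.71388227 -0.69577096  0.06302341 -0.04798879] [[440.37144946   0.         321.55837478]
 [  0.         440.37144946 198.7508375 ]
 [  0.           0.           1.        ]]
side [0.19683573 1.17815054 1.2235391 ] [-0.13721711  0.90396675 -0.40110832  0.05592581] [[506.51583267   0.         316.26499185]
 [  0.         506.51583267 192.83714942]
 [  0.           0.           1.        ]]
[0.25133622 0.62589217 0.22160502] [ 1.89733472e-01  9.81835247e-01 -8.64411491e-04 -9.79248985e-05] [ 0.41065346 -0.55424086  0.99669363] 0.08728694580424107 0.1
```

View pics/top0.png

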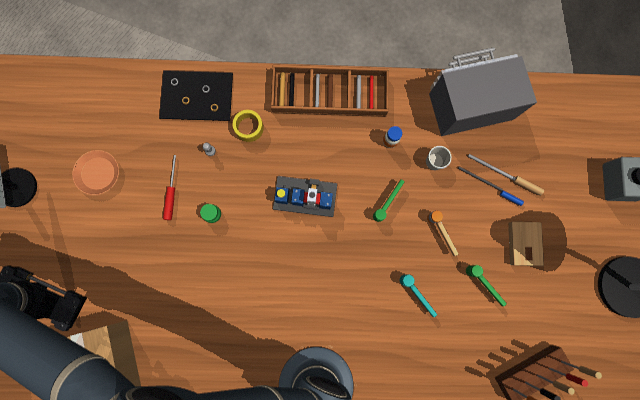

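View pics/side0.png

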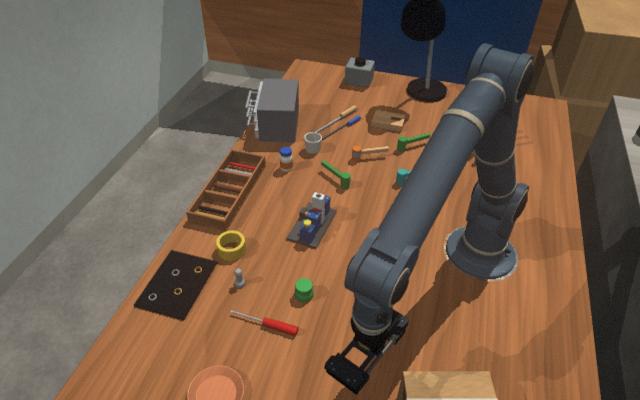

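Top view: the hammer-shaped things are orange-headed with a wooden handle at (437,217), green at (381,214), green at (477,270) and turquoise at (408,281). Only the orange one fits the description. The holder is at (306,196), with its yellow pin at (281,194) and the die and red jaws near (312,196). I'll measure these and confirm with one crop.

```bash
cat >> h.py <<'E'
def ray(c,u,v,z):
    K=np.array(c['camera_matrix']);d=np.array([(u-K[0,2])/K[0,0],(v-K[1,2])/K[1,1],1.])
    d=R.from_quat(c['orientation']).as_matrix()@d;p=np.array(c['position']);return p+d*(z-p[2])/d[2]
def mask(c,lo,hi,box):
    m=cv2.inRange(cv2.cvtColor(c['color'],cv2.COLOR_RGB2HSV),lo,hi);b=np.zeros_like(m);x0,y0,x1,y1=box
    b[y0:y1,x0:x1]=m[y0:y1,x0:x1];return b
E
python3 - <<'E'
from h import *
c=cam('top');P=pts(c)
# by height above bench
def sel(box,z0,z1):
    x0,y0,x1,y1=box;b=np.zeros(P.shape[:2],bool);b[y0:y1,x0:x1]=True
    return b&(P[...,2]>z0)&(P[...,2]<z1)
bx=(425,205,465,260)
m=mask(c,(5,150,120),(17,255,255),(428,206,448,228))>0
print('head col',m.sum(),P[m].mean(0))
hd=sel(bx,.046,.07);hn=sel(bx,.03,.046)
print('head',hd.sum(),P[hd].mean(0),'handle',hn.sum(),P[hn].mean(0))
r=cv2.minAreaRect(np.float32(P[hn][:,:2]*1000));print(r)
bx=(265,170,345,220)
base=sel(bx,.005,.03);r=cv2.minAreaRect(np.float32(P[sel(bx,.005,.2)][:,:2]*1000));print('base',r)
print('box',np.round(cv2.boxPoints(r)))
y=mask(c,(22,120,120),(35,255,255),bx)>0;print('pin',y.sum(),P[y].mean(0),P[y].max(0))
v,u=np.nonzero(y);print(ray(c,u.mean(),v.mean(),.084))
d=sel(bx,.105,.14);print('die top',d.sum(),P[d].mean(0),cv2.minAreaRect(np.float32(P[d][:,:2]*1000)))
v,u=np.nonzero(d);print(ray(c,u.mean(),v.mean(),.12))
ch=sel(bx,.068,.08);print('cheek',ch.sum(),cv2.minAreaRect(np.float32(P[ch][:,:2]*1000)))
a=cv2.resize(c['color'][165:265,260:470],None,fx=3.8,fy=3.8,interpolation=cv2.INTER_CUBIC);cv2.imwrite('pics/crop1.png',a[:,:,::-1])
E
```

```text
head col 302 [ 0.4985217  -0.35951598  0.02399352]
head 152 [ 0.47208459 -0.35136748  0.0528341 ] handle 196 [ 0.43239761 -0.36921204  0.04115735]
((440.36651611328125, -365.9483642578125), (143.20558166503906, 21.82415771484375), 33.66322708129883)
base ((551.3903198242188, 48.22517395019531), (152.1131591796875, 242.76519775390625), 1.5089704990386963)
box [[472. 168.]
 [479. -75.]
 [631. -71.]
 [624. 172.]]
pin 53 [0.54035919 0.11558549 0.08465039] [0.55210293 0.12605783 0.09058444]
[0.54047374 0.11563696 0.084     ]
die top 118 [0.53112387 0.02641351 0.12102205] ((532.001953125, 26.245641708374023), (23.805055618286133, 36.798423767089844), 84.58888244628906)
[0.53128564 0.02641816 0.12      ]
cheek 385 ((534.2059326171875, 45.65455627441406), (154.65577697753906, 40.80164337158203), 84.10272216796875)
```

View pics/crop1.png

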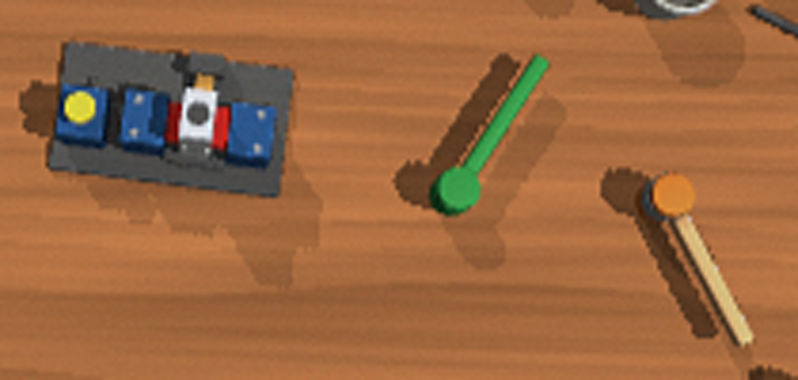

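The crop confirms it: the orange head is at crop (672,195), and its wooden handle runs to (745,342). The brass tongue is on the holder's upper side (+x), and the pin is at crop (80,107). Next I'll get the handle line.

Run:
```python
from h import *
c=cam('top')
m=mask(c,(12,60,150),(24,170,255),(436,222,464,262))
n,l,st,ce=cv2.connectedComponentsWithStats(m);k=1+st[1:,4].argmax();v,u=np.nonzero(l==k);print(st[k])
q=np.array([ray(c,a,b,.043)[:2] for a,b in zip(u,v)]);f=cv2.fitLine(np.float32(q),cv2.DIST_HUBER,0,.001,.001).ravel()
d=f[:2]*np.sign(f[1])*-1; print('handle dir',d,np.degrees(np.arctan2(d[1],d[0])),'pt',f[2:])
m=mask(c,(5,150,190),(17,255,255),(428,206,448,228));v,u=np.nonzero(m)
h=ray(c,(u.min()+u.max())/2,(v.min()+v.max())/2,.054);print(m.sum()//255,'head',h,(u.min(),u.max(),v.min(),v.max()))
s=(q-h[:2])@d;print('range along',s.min(),s.max(),'head off line',np.cross(d,h[:2]-f[2:]))
hp=f[2:]+d*((h[:2]-f[2:])@d)
for t in (.033,.1):print(t,hp+d*t)
```

```text
[436 222  28  40 837]
handle dir [ 0.96991915 -0.24342729] -14.088909 pt [ 0.40173542 -0.38601768]
93 head [ 0.48923665 -0.34364178  0.054     ] (np.int64(432), np.int64(442), np.int64(211), np.int64(221))
range along -0.12749758985405388 0.005537602865654641 head off line 0.062401378429472146
0.033 [ 0.50605378 -0.41219918]
0.1 [ 0.57103837 -0.4285088 ]<stdin>:9: DeprecationWarning: Arrays of 2-dimensional vectors are deprecated. Use arrays of 3-dimensional vectors instead. (deprecated in NumPy 2.0)
```

```bash
python3 - <<'E'
from h import *
c=cam('top');P=pts(c)
m=(mask(c,(8,20,150),(28,255,255),(436,222,464,262))>0)&(P[...,2]>.03)
v,u=np.nonzero(m)
h=ray(c,437,216,.054)
for a,b in ((456,254.5),(447,237)):
    e=ray(c,a,b,.043);d=(e-h)[:2];print(e,np.linalg.norm(d),np.degrees(np.arctan2(d[1],d[0])))
q=np.array([ray(c,a,b,.043)[:2] for a,b in zip(u,v)]);f=cv2.fitLine(np.float32(q),cv2.DIST_HUBER,0,.001,.001).ravel()
d=f[:2]*-np.sign(f[0]);print(m.sum(),d,np.degrees(np.arctan2(d[1],d[0])),f[2:])
w=h[:2]-f[2:];print('off',d[0]*w[1]-d[1]*w[0],'ends',((q-h[:2])@d).min(),((q-h[:2])@d).max(),'grip',f[2:]+d*((-w*-1)@d+.033),'head on line',f[2:]+d*(w@d))
E
python3 -m handwheel '[[1,0.15,-0.1,0.2,0],[1,0.3,-0.3,0.2,0],[1,0.5,-0.6,0.2,0],[1,0.6,-0.8,0.2,0],[1,0.6,-1,0.2,0],[1,0.6,-1,0.2,0],[1,0.6,-1,0.2,0],[1,0.6,-1,0.2,0],[1,0.6,-1,0.2,0],[1,0.6,-1,0.2,0]]'
```

```text
[ 0.37859655 -0.40078687  0.043     ] 0.1245262677058289 -152.68385914849216
[ 0.42913609 -0.37533346  0.043     ] 0.06794438409860308 -152.1968317179704
160 [-0.8841308  -0.46723953] -152.14473 [ 0.42577195 -0.37701336]
off 0.00014838172404595118 ends 0.01722875016925795 0.12456489486480264 grip [ 0.459991  -0.3589295] head on line [ 0.48916732 -0.3435106 ]
time: 1.5
eef_pos: [0.4911, 0.227, 0.3026]
tcp_rot: [0.19, 0.982, 0.0, -0.0]
contact_force: [-0.7, -0.3, -0.1]
grip_width: 0.087
finger_force: 0.0
```

```bash
python3 -m handwheel '[[1,0,-0.5,0,0.14],[1,0,-1,0,0.276],[1,0,-1,0,0.276],[1,0,-1,0,0.276],[1,0,-1,0,0.276],[1,0,-1,0,0.276],[1,0,-1,0,0.276],[1,0,-1,0,0.276]]'; python3 -m handwheel '[[1,-0.03,-0.25,-0.1,0],[1,-0.078,-0.465,-0.3,0],[1,-0.078,-0.465,-0.4,0],[1,-0.078,-0.465,-0.4,0],[1,-0.078,-0.465,-0.4,0],[1,-0.078,-0.465,-0.4,0],[1,-0.078,-0.465,-0.4,0]]' 60
```

```text
time: 2.5
eef_pos: [0.4911, -0.1769, 0.3026]
tcp_rot: [-0.237, 0.971, -0.001, -0.0]
contact_force: [0.0, 0.9, -0.3]
grip_width: 0.0872
finger_force: 0.0
time: 3.38
eef_pos: [0.4623, -0.3575, 0.1433]
tcp_rot: [-0.242, 0.97, -0.0, 0.001]
contact_force: [0.2, -0.5, -0.8]
grip_width: 0.0872
finger_force: 0.0
```

```bash
python3 -m handwheel '[[1,-0.005,-0.004,-0.15,0],[1,-0.005,-0.004,-0.28,0],[1,-0.005,-0.004,-0.318,0],[1,-0.005,-0.004,-0.318,0],[0,-0.005,-0.004,-0.318,0],[0,-0.005,-0.004,-0.318,0],[0,-0.005,-0.004,-0.318,0],[0,-0.005,-0.004,-0.318,0],[0,-0.005,-0.004,-0.318,0],[0,-0.005,-0.004,-0.318,0]]' 60; python3 -m handwheel '[[0,0,0,0.1,0],[0,0,0,0.2,0],[0,0,0,0.35,0],[0,0,0,0.4,0],[0,0,0,0.4,0],[0,0,0,0.4,0]]'
```

```text
time: 4.62
eef_pos: [0.4582, -0.3612, 0.0153]
tcp_rot: [-0.24, 0.971, 0.0, -0.0]
contact_force: [-0.4, 0.5, 0.4]
grip_width: 0.0349
finger_force: 0.0
time: 5.38
eef_pos: [0.4574, -0.3605, 0.1739]
tcp_rot: [-0.24, 0.971, 0.001, -0.001]
contact_force: [0.1, -0.2, -0.2]
grip_width: 0.0004
finger_force: 0.0
```

The fingers close slower than I allowed, so I lifted too early. I'll reopen and check the mallet.

```bash
python3 -m handwheel '[[1,0,0.05,0,0],[1,0,0.3,0.05,0],[1,0,0.4,0.1,0],[1,0,0.4,0.1,0],[1,0,0.4,0.1,0],[1,0,0.4,0.1,0],[1,0,0.4,0.1,0],[1,0,0.4,0.1,0],[1,0,0.4,0.1,0],[1,0,0.4,0.1,0]]'
python3 - <<'E'
from h import *
c=cam('top');P=pts(c)
m=mask(c,(5,150,190),(17,255,255),(424,200,452,232));v,u=np.nonzero(m);print(m.sum()//255,u.min(),u.max(),v.min(),v.max())
h=ray(c,(u.min()+u.max())/2,(v.min()+v.max())/2,.054);print(h)
m=(mask(c,(8,20,150),(28,255,255),(430,220,470,265))>0)&(P[...,2]>.03);v,u=np.nonzero(m)
q=np.array([ray(c,a,b,.043)[:2] for a,b in zip(u,v)]);f=cv2.fitLine(np.float32(q),cv2.DIST_HUBER,0,.001,.001).ravel()
print(len(q),np.degrees(np.arctan2(*-f[[1,0]])),f[2:])
cv2.imwrite('pics/crop2.png',cv2.resize(c['color'][150:290,340:520],None,fx=3,fy=3)[:,:,::-1])
E
```

```text
time: 6.62
eef_pos: [0.4582, -0.2014, 0.2153]
tcp_rot: [-0.24, 0.971, 0.0, -0.0]
contact_force: [-0.8, -0.6, 0.4]
grip_width: 0.0854
finger_force: 0.0Traceback (most recent call last):
  File "<stdin>", line 3, in <module>
    return umr_minimum(a, axis, None, out, keepdims, initial, where)
ValueError: zero-size array to reduction operation minimum which has no identity
```

Run:
```python
from h import *
c=cam('top');s=cam('side')
a=np.vstack([c['color'][130:330,300:600],s['color'][80:280,250:550]])
cv2.imwrite('pics/crop2.png',cv2.resize(a,None,fx=1.5,fy=1.5)[:,:,::-1])
```

```text
(no output)
```

View pics/crop2.png

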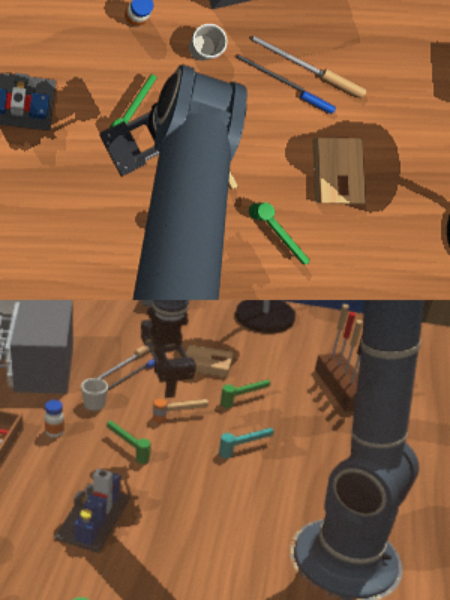

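The arm hides the mallet in the top view. In the side view it stands upright at crop (160,408). I'll compare that with its position in the first side image.

Run:
```python
from h import *
s=cam('side');o=dict(s);o['color']=cv2.imread('pics/side0.png')[:,:,::-1].copy()
for c in (o,s):
    for lo,hi in (((5,150,90),(15,255,255)),((13,60,130),(24,175,255))):
        m=mask(c,lo,hi,(345,138,395,168));n,l,st,ce=cv2.connectedComponentsWithStats(m);print(st[1:][st[1:,4]>15].tolist(),ce[1:][st[1:,4]>15].round(1).tolist())
```

```text
[[352, 144, 10, 9, 60], [350, 157, 14, 7, 50]] [[356.3, 148.1], [355.8, 159.6]]
[[354, 138, 41, 14, 285], [345, 142, 8, 14, 36], [366, 152, 29, 16, 154], [356, 162, 11, 6, 36]] [[374.4, 144.4], [347.6, 147.6], [381.1, 159.7], [361.0, 165.0]]
[[350, 143, 12, 10, 66], [366, 154, 4, 7, 16], [350, 157, 13, 7, 51]] [[356.0, 147.8], [367.8, 156.6], [355.5, 159.7]]
[[345, 139, 13, 14, 46], [352, 138, 8, 5, 16], [361, 138, 34, 14, 226], [389, 143, 6, 11, 25], [345, 153, 7, 15, 40], [371, 152, 20, 6, 55], [372, 158, 23, 10, 97], [355, 162, 14, 6, 43]] [[348.9, 145.3], [355.6, 139.8], [376.7, 144.7], [392.5, 148.2], [347.1, 159.2], [380.5, 154.3], [384.9, 163.3], [361.1, 164.7]]
```

```bash
python3 -m handwheel '[[1,0,-0.2,-0.05,0],[1,0.003,-0.394,-0.1,0],[1,0.003,-0.394,-0.2,0],[1,0.003,-0.394,-0.3,0],[1,0.003,-0.394,-0.45,0],[1,0.003,-0.394,-0.498,0],[1,0.003,-0.394,-0.498,0],[1,0.003,-0.394,-0.498,0]]' 60; python3 -m handwheel '[[0,0,0,0,0],[0,0,0,0,0],[0,0,0,0,0],[0,0,0,0,0],[0,0,0,0,0],[0,0,0,0,0],[0,0,0,0,0],[0,0,0,0,0],[0,0,0,0,0],[0,0,0,0,0],[0,0,0,0,0]]' 60
```

```text
time: 7.82
eef_pos: [0.4611, -0.3597, 0.0183]
tcp_rot: [-0.24, 0.971, -0.002, 0.001]
contact_force: [0.3, -0.5, -0.6]
grip_width: 0.0869
finger_force: 0.0
time: 9.2
eef_pos: [0.4595, -0.3588, 0.0162]
tcp_rot: [-0.24, 0.971, 0.0, -0.0]
contact_force: [0.6, -0.6, -0.9]
grip_width: 0.0136
finger_force: 60.0
```

```bash
python3 -m handwheel '[[0,0,0,0.12,0],[0,0,0,0.28,0],[0,0,0,0.43,0],[0,0.03,0.1,0.58,-0.05],[0,0.06,0.25,0.6,-0.1],[0,0.1,0.4,0.6,-0.15],[0,0.12,0.55,0.6,-0.187],[0,0.12,0.7,0.6,-0.187],[0,0.12,0.85,0.6,-0.187],[0,0.12,1,0.6,-0.187],[0,0.12,1,0.6,-0.187],[0,0.12,1,0.6,-0.187],[0,0.12,1,0.6,-0.187]]'; python3 -m handwheel '[[0,0,0.1,0,0],[0,0,0.195,0,0],[0,0,0.195,-0.1,0],[0,0,0.195,-0.2,0],[0,0,0.195,-0.25,0],[0,0,0.195,-0.25,0],[0,0,0.195,-0.25,0],[0,0,0.195,-0.25,0]]'
python3 - <<'E'
from h import *
c=cam('top');s=cam('side');save(s,'s2.png')
a=np.vstack([c['color'][130:260,200:400],s['color'][150:280,240:440]])
cv2.imwrite('pics/crop3.png',cv2.resize(a,None,fx=2.2,fy=2.2)[:,:,::-1])
E
```

```text
time: 10.82
eef_pos: [0.5073, 0.0395, 0.2558]
tcp_rot: [0.053, 0.999, -0.0, -0.0]
contact_force: [-0.5, -0.3, -2.3]
grip_width: 0.0134
finger_force: 60.0
time: 11.82
eef_pos: [0.5084, 0.1192, 0.1575]
tcp_rot: [0.051, 0.999, 0.0, 0.001]
contact_force: [0.0, -0.4, -1.8]
grip_width: 0.0134
finger_force: 60.0
```

View pics/crop3.png

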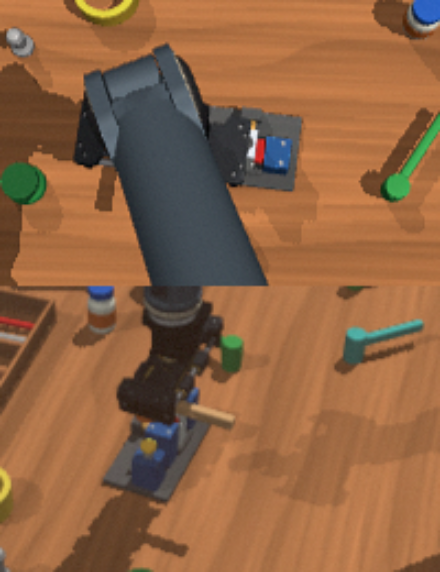

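The side view shows the handle level and the head over the pin cap at crop (150,447). The gripper body is well above the die. Going down gently.

```bash
python3 -m handwheel '[[0,0,0,-0.08,0],[0,0,0,-0.125,0],[0,0,0,-0.135,0],[0,0,0,-0.14,0],[0,0,0,-0.145,0],[0,0,0,-0.15,0],[0,0,0,-0.15,0]]'; python3 -m handwheel '[[0,0,0,-0.005,0],[0,0,0,-0.01,0],[0,0,0,-0.015,0],[0,0,0,-0.015,0]]'
```

```text
time: 12.8
eef_pos: [0.5081, 0.1195, 0.0976]
tcp_rot: [0.051, 0.999, 0.0, 0.001]
contact_force: [-3.0, 0.1, 4.8]
grip_width: 0.0134
finger_force: 60.0
time: 13.3
eef_pos: [0.5081, 0.1195, 0.0914]
tcp_rot: [0.051, 0.999, 0.0, 0.001]
contact_force: [-1.8, -1.0, 4.7]
grip_width: 0.0132
finger_force: 60.0
```

```bash
python3 -m handwheel '[[0,0,0,-0.005,0],[0,0,0,-0.01,0],[0,0,0,-0.01,0]]'; python3 -m handwheel '[[0,0,0,-0.005,0],[0,0,0,-0.01,0],[0,0,0,-0.01,0]]'
```

```text
time: 13.68
eef_pos: [0.5078, 0.1197, 0.0894]
tcp_rot: [0.051, 0.999, -0.0, 0.001]
contact_force: [-9.3, -1.4, 21.2]
grip_width: 0.0136
finger_force: 60.0
time: 14.05
eef_pos: [0.5063, 0.12, 0.0862]
tcp_rot: [0.051, 0.999, -0.0, -0.001]
contact_force: [-14.8, -1.8, 31.1]
grip_width: 0.0132
finger_force: 60.0
```

```bash
python3 -m handwheel '[[0,0,0,0.1,0],[0,0,0,0.25,0],[0,0,0,0.4,0],[0,0,-0.15,0.43,0],[0,0,-0.3,0.43,0],[0,0,-0.45,0.43,0],[0,-0.03,-0.6,0.43,0.05],[0,-0.06,-0.75,0.43,0.1],[0,-0.1,-0.9,0.43,0.15],[0,-0.12,-1,0.43,0.187],[0,-0.12,-1,0.43,0.187],[0,-0.12,-1,0.43,0.187]]'
python3 - <<'E'
from h import *
c=cam('top');P=pts(c)
y=mask(c,(22,120,120),(35,255,255),(265,170,345,220))>0;v,u=np.nonzero(y);print('pin',y.sum(),P[y].mean(0),np.median(P[y][:,2]),ray(c,u.mean(),v.mean(),.074))
s=cam('side')
a=np.vstack([c['color'][130:260,260:460],s['color'][90:220,240:440]])
cv2.imwrite('pics/crop4.png',cv2.resize(a,None,fx=2.2,fy=2.2)[:,:,::-1])
E
```

```text
time: 15.55
eef_pos: [0.4597, -0.28, 0.2541]
tcp_rot: [-0.24, 0.971, 0.0, 0.0]
contact_force: [0.0, 1.1, -1.6]
grip_width: 0.0137
finger_force: 60.0
pin 53 [0.53996881 0.11628454 0.07428839] 0.07469736003335203 [0.54001491 0.11630562 0.074     ]
```

View pics/crop4.png

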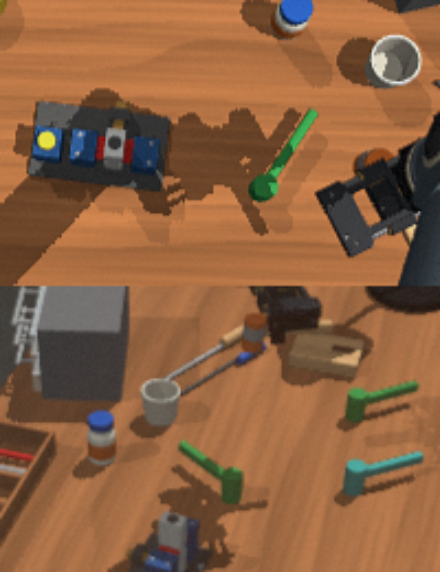

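The pin cap now reads 74.3 mm high, so the pin is home. In the side view the mallet hangs upright at crop (255,330). I'll set it back where it stood.

```bash
python3 -m handwheel '[[0,0,-0.1,-0.1,0],[0,0,-0.195,-0.2,0],[0,0,-0.195,-0.35,0],[0,0,-0.195,-0.5,0],[0,0,-0.195,-0.56,0],[0,0,-0.195,-0.58,0],[0,0,-0.195,-0.588,0],[0,0,-0.195,-0.588,0]]'
```

```text
time: 16.65
eef_pos: [0.4606, -0.359, 0.0203]
tcp_rot: [-0.241, 0.971, -0.001, 0.001]
contact_force: [-0.2, -0.5, -2.2]
grip_width: 0.0131
finger_force: 60.0
```

```bash
python3 -m handwheel '[[0,0,0,-0.004,0],[0,0,0,-0.008,0],[0,0,0,-0.011,0],[0,0,0,-0.011,0]]'; python3 -m handwheel '[[1,0,0,0,0],[1,0,0,0,0],[1,0,0,0,0],[1,0,0,0,0],[1,0,0,0,0],[1,0,0,0,0],[1,0,0,0,0],[1,0,0,0,0],[1,0,0,0,0],[1,0,0,0.1,0],[1,0,0,0.2,0],[1,0,0,0.35,0],[1,0,0.1,0.5,0],[1,0,0.25,0.6,0],[1,0,0.4,0.6,0],[1,0,0.55,0.6,0],[1,0,0.7,0.6,0],[1,0,0.7,0.6,0],[1,0,0.7,0.6,0]]' 40;  python3 - <<'E'
from h import *
c=cam('top');s=cam('side')
a=np.vstack([c['color'][160:290,320:520],s['color'][90:220,260:460]])
cv2.imwrite('pics/crop5.png',cv2.resize(a,None,fx=2.2,fy=2.2)[:,:,::-1])
P=pts(c);bx=np.zeros(P.shape[:2],bool);bx[170:220,265:345]=1
d=bx&(P[...,2]>.112)&(P[...,2]<.13);v,u=np.nonzero(d);print(d.sum(),P[d].mean(0),cv2.minAreaRect(np.float32(P[d][:,:2]*1000)),ray(c,u.mean(),v.mean(),.12))
E
```

```text
time: 17.15
eef_pos: [0.4594, -0.3588, 0.0145]
tcp_rot: [-0.24, 0.971, 0.0, -0.0]
contact_force: [0.3, -0.7, -2.3]
grip_width: 0.0132
finger_force: 60.0
time: 19.52
eef_pos: [0.4594, -0.0789, 0.2547]
tcp_rot: [-0.241, 0.971, -0.0, -0.0]
contact_force: [0.2, 0.1, 0.2]
grip_width: 0.087
finger_force: 0.0
115 [0.53167037 0.02629032 0.12128643] ((531.7700805664062, 26.298748016357422), (23.907020568847656, 35.50016784667969), 84.29945373535156) [0.531874   0.02629647 0.12      ]
```

View pics/crop5.png

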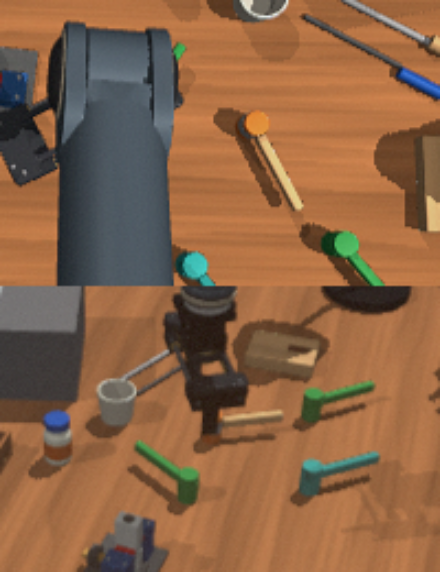

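The mallet stands upright at its old spot, with its head at crop (257,123), and has been let go. On to the die.

```bash
python3 -m handwheel '[[1,0.09,0.13,0,0.06],[1,0.179,0.2635,0,0.12],[1,0.179,0.2635,0,0.18],[1,0.179,0.2635,-0.05,0.24],[1,0.179,0.2635,-0.15,0.313],[1,0.179,0.2635,-0.24,0.313],[1,0.179,0.2635,-0.24,0.313],[1,0.179,0.2635,-0.24,0.313],[1,0.179,0.2635,-0.24,0.313]]'
python3 - <<'E'
from h import *
s=bot.sense();print(s['joints'],s['eef_pos'],R.from_quat(s['tcp_rot']).as_matrix())
c=cam('side');cv2.imwrite('pics/crop6.png',cv2.resize(c['color'][150:260,260:390],None,fx=4,fy=4)[:,:,::-1])
E
```

```text
time: 20.75
eef_pos: [0.5323, 0.0266, 0.1603]
tcp_rot: [-0.67, 0.743, -0.001, 0.001]
contact_force: [-0.4, 0.3, -0.2]
grip_width: 0.087
finger_force: 0.0
[ 0.37449381  0.37273577 -0.6281359   1.91320857  0.27033963  0.93673589
  2.65622644] [0.53232443 0.02658556 0.16025089] [[-1.02889050e-01 -9.94688001e-01  3.10237174e-03]
 [-9.94692820e-01  1.02887937e-01 -5.16583808e-04]
 [ 1.94643087e-04 -3.13905771e-03 -9.99995054e-01]]
```

View pics/crop6.png

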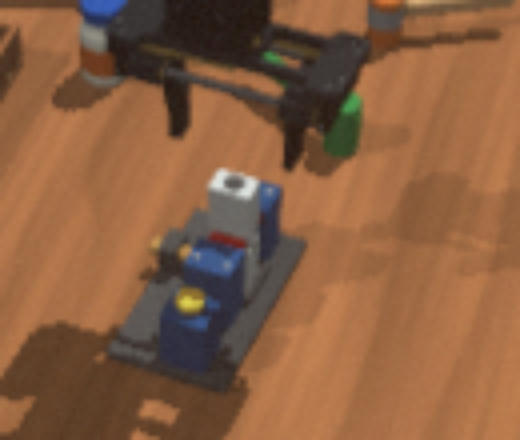

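The fingers straddle the die, which stands at crop (233,185). Joint 7 sits right at its limit, so I'll give the wrist the equivalent half turn back.

```bash
python3 -m handwheel '[[1,0,0,0.06,-0.06],[1,0,0,0.06,-0.5],[1,0,0,0.06,-0.5],[1,0,0,0.06,-0.5],[1,0,0,0.06,-0.5],[1,0,0,0.06,-0.5],[1,0,0,0.06,-0.5],[1,0,0,0.06,-0.5],[1,0,0,0.06,-0.5]]'; python3 -m handwheel '[[1,0,0,0,-0.5],[1,0,0,0,-0.5],[1,0,0,0,-0.5],[1,0,0,0,-0.5],[1,0,0,0,-0.5],[1,0,0,0,-0.5],[1,0,0,0,-0.5],[1,0,0,0,-0.5],[1,0,0,0,-0.5],[1,0,0,0,-0.5]]';python3 - <<'E'
from h import *
s=bot.sense();print(s['joints'],s['eef_pos'],R.from_quat(s['tcp_rot']).as_matrix()[:,1])
E
```

```text
time: 21.92
eef_pos: [0.5316, 0.0271, 0.1839]
tcp_rot: [0.052, 0.999, -0.0, 0.001]
contact_force: [0.5, 0.1, -0.4]
grip_width: 0.087
finger_force: 0.0
time: 23.18
eef_pos: [0.5315, 0.0272, 0.1837]
tcp_rot: [0.742, 0.671, 0.001, 0.001]
contact_force: [-0.1, -0.7, 0.4]
grip_width: 0.0872
finger_force: 0.0
[-0.0871977   0.27741777 -0.05214874  1.91596464  0.01769199  0.94652536
 -0.24815891] [0.53151637 0.02716784 0.18367468] [ 0.99495279 -0.10032262  0.00207597]
```

```bash
python3 -m handwheel '[[1,0,0,-0.1,0],[1,0,0,-0.2,0],[1,0,0,-0.247,0],[1,0,0,-0.247,0],[1,0,0,-0.247,0],[0,0,0,-0.247,0],[0,0,0,-0.247,0],[0,0,0,-0.247,0],[0,0,0,-0.247,0],[0,0,0,-0.247,0],[0,0,0,-0.247,0],[0,0,0,-0.247,0],[0,0,0,-0.247,0],[0,0,0,-0.247,0]]' 30
```

```text
time: 24.92
eef_pos: [0.5312, 0.0266, 0.0838]
tcp_rot: [0.742, 0.67, 0.0, 0.0]
contact_force: [0.1, -1.0, -0.6]
grip_width: 0.0358
finger_force: 29.8
```

Gripped. Now I'll rock it towards +y.

```bash
python3 -m handwheel '[[0,0.001,0.01,0.001,0],[0,0.002,0.02,0.002,0],[0,0.003,0.029,0.002,0],[0,0.003,0.029,0.002,0]]'; python3 -m handwheel '[[0,0.0005,0.005,0,0],[0,0.0005,0.005,0,0]]'
```

```text
time: 25.42
eef_pos: [0.5321, 0.0335, 0.0842]
tcp_rot: [0.743, 0.669, -0.002, 0.002]
contact_force: [0.2, -9.3, -2.3]
grip_width: 0.0362
finger_force: 30.0
time: 25.68
eef_pos: [0.5322, 0.035, 0.0842]
tcp_rot: [0.743, 0.669, -0.002, 0.002]
contact_force: [0.4, -10.1, -1.1]
grip_width: 0.0356
finger_force: 30.0
```

```bash
python3 -m handwheel '[[0,0.0005,0.005,0,0],[0,0.001,0.01,0,0],[0,0.001,0.01,0,0]]';python3 -m handwheel '[[0,-0.002,-0.02,0,0],[0,-0.004,-0.04,-0.002,0],[0,-0.006,-0.06,-0.001,0],[0,-0.008,-0.08,0,0],[0,-0.0085,-0.088,0,0],[0,-0.0085,-0.088,0,0]]'
```

```text
time: 26.05
eef_pos: [0.5325, 0.0377, 0.0843]
tcp_rot: [0.743, 0.669, -0.003, 0.002]
contact_force: [0.4, -12.4, 0.1]
grip_width: 0.0359
finger_force: 30.0
time: 26.8
eef_pos: [0.5308, 0.0152, 0.0853]
tcp_rot: [0.741, 0.671, 0.004, -0.002]
contact_force: [2.5, 12.0, -0.7]
grip_width: 0.036
finger_force: 30.0
```

Both ways reached about 11 mm. Back to centre, then a gentle lift.

```bash
python3 -m handwheel '[[0,0.002,0.022,0,0],[0,0.0043,0.044,0,0],[0,0.0043,0.044,0,0],[0,0.0043,0.044,0,0]]'; python3 -m handwheel '[[0,0,0,0.008,0],[0,0,0,0.016,0],[0,0,0,0.024,0],[0,0,0,0.03,0],[0,0,0,0.03,0]]'
```

```text
time: 27.3
eef_pos: [0.5316, 0.0258, 0.0847]
tcp_rot: [0.743, 0.67, 0.0, 0.001]
contact_force: [3.8, -2.0, -1.0]
grip_width: 0.0359
finger_force: 30.0
time: 27.92
eef_pos: [0.5303, 0.0271, 0.0964]
tcp_rot: [0.742, 0.67, -0.0, -0.001]
contact_force: [-0.1, -0.0, -3.0]
grip_width: 0.0356
finger_force: 30.0
```

```bash
python3 -m handwheel '[[0,0,0,0.02,0],[0,0,0,0.04,0],[0,0,0,0.07,0],[0,0,0,0.1,0],[0,0,0,0.14,0],[0,0,0,0.18,0],[0,0,0,0.2,0],[0,0,0,0.2,0],[0,0,0,0.2,0],[0,0,0,0.2,0]]'
python3 - <<'E'
from h import *
c=cam('side');cv2.imwrite('pics/crop7.png',cv2.resize(c['color'][130:260,260:420],None,fx=4,fy=4)[:,:,::-1])
E
```

```text
time: 29.18
eef_pos: [0.5307, 0.0266, 0.1759]
tcp_rot: [0.742, 0.67, -0.001, -0.0]
contact_force: [1.1, -0.6, -2.3]
grip_width: 0.0359
finger_force: 30.0
```

View pics/crop7.png

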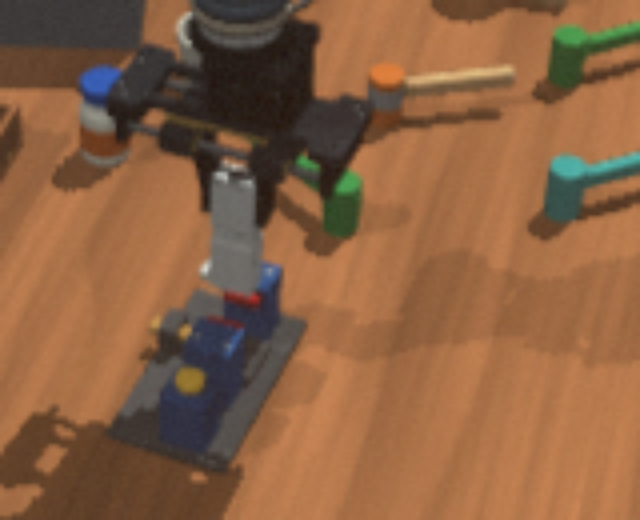

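The side view shows the die upright in the fingers, from crop (232,175) to (235,290). Its foot is clear above the jaws, the pin cap at (190,380) is down, and the mallet is standing at (387,95).

```bash
python3 -m handwheel '[[0,0,0,0,0],[0,0,0,0,0],[0,0,0,0,0],[0,0,0,0,0]]'; python3 -c "
from workcell import bot
print(bot.sign_off())"
```

```text
time: 29.72
eef_pos: [0.5312, 0.0266, 0.1766]
tcp_rot: [0.742, 0.67, 0.0, 0.0]
contact_force: [0.3, -0.3, -2.5]
grip_width: 0.0355
finger_force: 30.0
the job is handed in; nothing more can be done
None
```

The job is handed in at about 30 s, with no verdict returned: the pin is home, the mallet stands back on the bench, both jaws gave way, and the die is held upright about 27 mm above the holder's cheek tops (worked out from the arm's height).

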